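Fit the probe tube and hold the fixture plate out over the riser's edge

ROBOT

A 6-joint arm with a two-finger parallel gripper is mounted at the origin on a cart in front of the work surface, level with it; the furniture and walls round the work are solid. World frame = base frame: x ahead of the robot, y to its left, z up, the work surface at z = 0. Lengths are in mm, angles in rad, forces in N, time in s.
With the tool pointing down it reaches from about 350 to 775 mm from the base axis. Payload 7.3 kg.
Tool frame: the origin (TCP) lies at the very end of the fingers, on their centre line; the grasp point (between the pads) lies 19 mm behind it; x points along the fingers, z is the direction in which the jaws open and shut, and the axes are right-handed (so a half turn about x gives the same grasp; the last joint's range is limited). The gripper opens to 92 mm and grips with 3 to 60 N. Pads are 19 mm wide; open, the fingers measure 130 mm over their backs; the gripper's body (75 mm by 190 mm) begins 47 mm behind the grasp point.
Start: joints at [-1.36, 0.342, 1.524, -0, 1.275, -0.146], TCP at [183.394, -491.947, 226.741] pointing down, gripper open.
Joint ranges: [-2.53, 2.53], [-0.77, 2.02], [0.04, 2.7], [-1, 4.14], [0.28, 2.66], [-3.11, 3.11]. Speed limits (rad/s): [2.57, 2.57, 3.14, 3.14, 3.14, 3.14].

INTERFACE

Orientations are given as [roll, pitch, yaw] about the fixed x, y, z axes, in that order (R = Rz(yaw) Ry(pitch) Rx(roll)).
In Python, from plant import * gives the robot as it stands.
- The arm moves only by the tool carry_out, never from a script. Its argument "rows" is a list of rows, each a list of 4 numbers: the shift along the world's x, y, z in mm, then the turn about the world's z in degrees. In form: [[x, y, z, twist], ...]. A call has 1 to 20 rows; each row is the pose to reach, as a shift and turn from the pose measured when the call began; what a row does not reach only later rows make up. A row lasts 1/12 s, in which the tool goes at most 41.7 mm and 7.16 degrees, less where a joint would pass 70% of its speed; a pose out of reach is approached as far as the arm can. A call with a gripper value outside its range is refused whole. "hand" is the finger opening in mm, from 0 to 91.8, set as the call begins (left out, the last holds). The fingers move at their own pace and stop on an object; the grip force is fixed at half the most. Time passes only in rows, so rows that repeat a pose let the fingers close. It gives the time, the measured TCP pose, the force and the opening at its end, in the units of the state.
- get_obs(): the state, without advancing time (a new reading comes with each control period).
- capture(name): name is "scene" or "side" or "wrist"; returns the picture (420x560x3 uint8, red, green, blue); there is no depth.
- camera_info(name): a dict with "camera_matrix" (3x3 intrinsics, pixels), "pose" (4x4, takes a point from camera to world coordinates); the wrist camera has in their place "mount" (4x4, takes a point from camera to tool coordinates, whose origin is the TCP and whose axes are the tool frame's). Camera axes: x right, y down, z forward; pixel columns grow to the right and rows downward; lengths in mm; the calibration is good to about 2 mm. The wrist camera is an equidistant fisheye: a pixel r from the principal point sees the ray r / f radians off the axis. A picture is of the moment at which its call begins: read the wrist's pose just before it. camera_info takes no time and is no camera call.
- close_job(): hands the job in, once; it reports no verdict.
The state is a dict: "time": time; "joint_positions": joint angles; "dq": joint speeds; "tau": joint torques, N m; "tool_pos": TCP position; "tcp_rot": TCP orientation; "contact_force": force on the tool from outside, world axes, zero at the start; "moment": the same for the moment, N m; "grip_width": finger opening in mm.
Only numpy, scipy, OpenCV 4.12 (cv2) and the standard library are available. Lean on these libraries where they do the work, as an engineer would, in place of code of your own. Each camera call takes 0.05 s, during which the arm holds its last target. There are 200 camera calls.

TASK

The set screws that clamp the probe tube sit on the underside of the fixture plate, so get it ready for a colleague to tighten them from below: first, with the plate still back on the riser, slide the steel tube fully home into the bore of the plate's tube holder. Then slide the plate outward by its handle until its red line is level with the riser's outer edge, and finish while still holding the handle, keeping the plate flat on the riser, because it would tip over the edge if let go. Leave the caliper and the hex key where they lie.

Things in the scene. Friction and masses are not known exactly. Their poses are not given: they have to be found in the camera images.
- riser: dark steel bench riser bolted to the bench, 130 mm wide (x), 270 mm long (y), flat top 70 mm above the bench; origin under its middle, +y outward. Two steel rails, 9 mm high and 12 mm wide, guide the plate's long sides with 1.5 mm play each; a 12 mm high stop bar at the inner end (125 to 135 mm inward of the middle) keeps the plate from going further back; the outer end is open.
- riser_edge (a point): middle of the upper outer edge of the riser, 70 mm above the bench; its +y axis is the outward direction in which the plate slides, z is up
- fixture_plate: aluminium fixture plate lying loose on the riser between the rails, with the tube holder on its outer end (nose) and a black handle near its inner end; 90 mm wide (x), 260 mm long (y, nose at +130 mm), 8 mm thick, 0.6 to 1 kg in all; origin at the middle of its underside. With the line at the edge it is nose-heavy and tips unless the handle is held down with 2 to 4 N.
- plate_line (a point): middle of the red line, 3 mm wide, that crosses the plate's upper face half-way along; +y points to the nose, z up. At the start it is 105 to 128 mm inward of the riser's edge.
- bore_mouth (a point): centre of the bore's mouth in the nose face of the tube holder, a steel block 36 mm wide, 36 mm high and 80 mm long, flush with the plate's nose. +y points straight out of the bore. The level bore is 15 mm across, 75 mm deep with a closed end, its mouth countersunk to 21 mm; its axis is 18 mm above the plate's upper face, and this point 130 mm outward of the red line.
- plate_handle (a point): centre of the grip bar of the black bridge handle: the bar is 84 mm long across the plate (x), 14 mm thick along the plate (y) and 12 mm high, its top 45 mm above the plate's upper face, 33 mm free below it, its legs 36 mm to either side. The point is 105 mm inward (-y) of the red line.
- tube_center (a point): centre of the loose stainless probe tube, 12 mm in diameter, 200 mm long, 0.09 to 0.14 kg, lying along this point's y axis, both ends alike. It lies on the bench left of the riser, centre 6 mm above the bench, and does not roll. Fully home in the bore it stands out 125 mm, its centre 25 mm outward of the bore's mouth.
- probe_tube: the same tube; origin under its middle
- vernier: vernier caliper, 200 mm long and 69 mm wide, lying loose on the bench to the right of the riser; bystander
- hex_key_5: black hex key, 76 mm long, lying loose on the bench in front, left of the riser; bystander

How it is judged (in metres and radians):
On the way:
1. the tube is fully home in the bore while the plate is still back on the riser (y of tube_center in the frame of bore_mouth between 0.015 and 0.031 m and angle between the y axis of tube_center and the y axis of bore_mouth, either way round below 0.1 rad and y of plate_line in the frame of riser_edge below -0.06 m), for 0.2 s.
At the end, for the whole second after the job is handed in: The tube is home (within 6 mm of the bore's closed end), the red line is within 4 mm of the riser's edge, the plate lies flat on the riser (tilt under 0.03 rad, not lifted 3 mm) and at rest, the fingers still bear on the plate and not on the tube, all through the last second (y of tube_center in the frame of bore_mouth between 0.015 and 0.031 m and x of tube_center in the frame of bore_mouth between -0.006 and 0.006 m and angle between the y axis of tube_center and the y axis of bore_mouth, either way round below 0.1 rad and y of plate_line in the frame of riser_edge between -0.004 and 0.004 m and angle between plate_line's own z axis and vertical below 0.03 rad and height (world z) of plate_line below 0.081 m and linear speed of fixture_plate below 0.01 m/s and contact force between the fingers and fixture_plate above 1.5 N and contact force between riser and fixture_plate above 1 N and contact force between the fingers and probe_tube below 0.2 N); the arm keeps its last pose, push and grip.
It fails at once if the plate tips or is lifted askew (more than 0.15 rad) (angle between plate_line's own z axis and vertical above 0.15 rad).
It fails at once if the caliper or the hex key is pushed away (more than 40 mm) (distance of any of vernier, hex_key_5 from where it was at the start of the episode above 0.04 m).
It also fails if it takes over 64 s, if anything falls off the work surface, if the arm or the gripper's body presses on something with over 40 N, if the wrist force passes 120 N, or if a joint passes its speed limit or range.

## Working session

There is one attempt and no reset: what is moved stays moved. The work goes in short steps, Python scripts to look and compute and a tool call to move; the robot and the scene stay as the last step left them, time stands still between calls to the robot, and variables do not carry over. Pictures are saved under pics/ and viewed, about 8 in all and at most 12, crops included, and the job is handed in when it is done.

Besides the shell and the picture viewer there is one more tool, called after "Request:" as name(argument=value, ...), one argument or row to a line, values as JSON. carry_out: Moves the arm, as the interface text tells. Its arguments: {"type":"object","properties":{"rows":{"type":"array"},"hand":{"type":"number"}},"required":["rows"]}

```bash
mkdir -p pics; ls; cat > h.py <<'E'
from plant import *
import numpy as np, cv2
from scipy.spatial.transform import Rotation as R
def save(im,n): cv2.imwrite(f'pics/{n}.png',cv2.cvtColor(im,cv2.COLOR_RGB2BGR))
def ray(cam,u,v,obs=None):
    c=camera_info(cam);K=np.array(c['camera_matrix'])
    x=(u-K[0,2])/K[0,0];y=(v-K[1,2])/K[1,1]
    if cam=='wrist':
        r=np.hypot(x,y);d=np.array([x/r*np.sin(r),y/r*np.sin(r),np.cos(r)]) if r>0 else np.array([0,0,1.])
        T=np.eye(4);T[:3,:3]=R.from_euler('xyz',obs['tcp_rot']).as_matrix();T[:3,3]=obs['tool_pos'];P=T@np.array(c['mount'])
    else:
        d=np.array([x,y,1.]);P=np.array(c['pose'])
    return P[:3,3],P[:3,:3]@d
def hit(cam,u,v,z,obs=None):
    o,d=ray(cam,u,v,obs);return o+d*(z-o[2])/d[2]
E
python3 - <<'E'
from h import *
o=get_obs();print(o)
a,b,w=capture('scene'),capture('side'),capture('wrist')
for n,i in zip(('scene','side','wrist'),(a,b,w)):
    save(i,n);c=camera_info(n);print(n,{k:np.round(v,2).tolist() for k,v in c.items() if k!='x' and not isinstance(v,str)})
E
```

```text
pics
{'time': 0.0, 'joint_positions': array([-1.35998606e+00,  3.42673255e-01,  1.52503354e+00, -4.32003358e-05,
        1.27541898e+00, -1.45995304e-01]), 'dq': array([ 0.00065041, -0.00170748, -0.00106847,  0.00118227, -0.00052954,
       -0.0019011 ]), 'tau': array([ 6.93579950e-04, -4.31241381e+01, -2.44213593e+01,  7.19156535e-02,
        5.60371298e-02, -1.28886263e-04]), 'tool_pos': array([ 183.29455059, -491.51127268,  226.06488533]), 'tcp_rot': array([3.02253598, 1.56926265, 1.80855783]), 'contact_force': array([-0.04240093, -0.22760655, -0.32611537]), 'moment': array([-0.0470028 , -0.01764409, -0.0467529 ]), 'grip_width': 91.50753469344451}
scene {'camera_matrix': [[387.68, 0.0, 280.08], [0.0, 387.68, 213.82], [0.0, 0.0, 1.0]], 'pose': [[-0.64, -0.5, 0.58, -132.98], [-0.76, 0.42, -0.49, 505.44], [-0.0, -0.76, -0.65, 770.03], [0.0, 0.0, 0.0, 1.0]]}
side {'camera_matrix': [[486.0, 0.0, 285.06], [0.0, 486.0, 207.58], [0.0, 0.0, 1.0]], 'pose': [[1.0, -0.03, 0.04, 453.56], [-0.05, -0.49, 0.87, -1114.98], [-0.01, -0.87, -0.49, 736.02], [0.0, 0.0, 0.0, 1.0]]}
wrist {'camera_matrix': [[325.19, 0.0, 288.7], [0.0, 325.19, 204.23], [0.0, 0.0, 1.0]], 'mount': [[0.0, -0.25, 0.97, -157.48], [-0.0, -0.97, -0.25, 66.29], [1.0, -0.0, -0.0, 1.37], [0.0, 0.0, 0.0, 1.0]]}
```

View pics/scene.png

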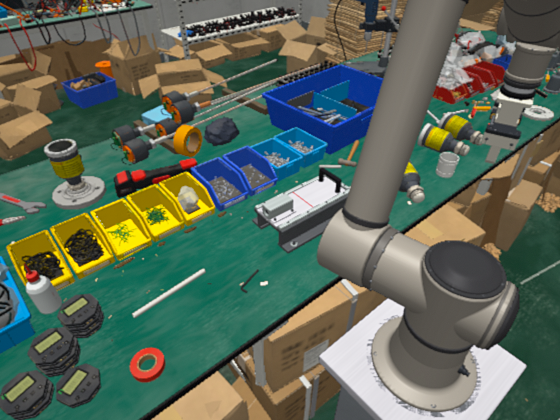

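View pics/side.png

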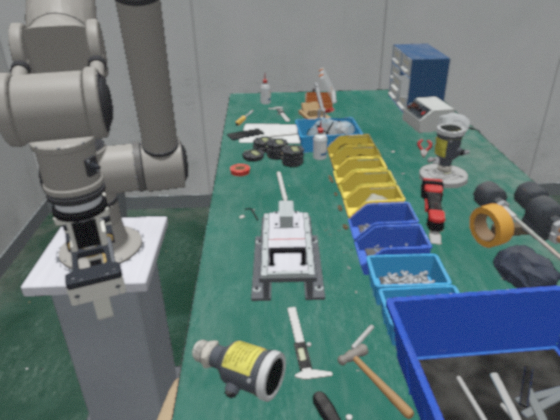

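The scene picture shows the tube at about (135,315)–(204,270), the hex key at (250,280), and the riser and plate around (300,210), nose to the left. The side picture shows the riser at about (288,250) and the caliper at (300,340). I'll enlarge both.

```bash
python3 - <<'E'
from h import *
s=cv2.imread('pics/scene.png');d=cv2.imread('pics/side.png')
A=cv2.resize(s[165:325,120:360],(800,533),interpolation=cv2.INTER_CUBIC)
B=cv2.resize(d[165:305,220:360],(600,600),interpolation=cv2.INTER_CUBIC)
cv2.imwrite('pics/A.png',A);cv2.imwrite('pics/B.png',B)
E
```

```text
(no output)
```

View pics/A.png

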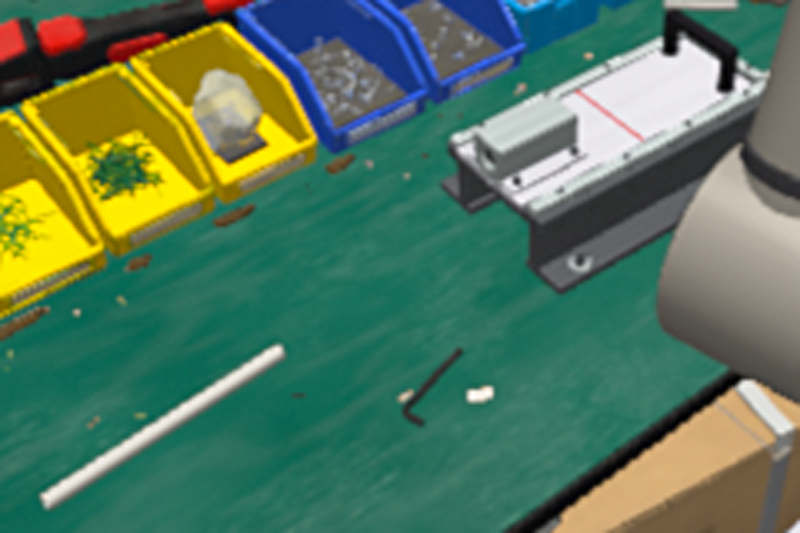

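View pics/B.png

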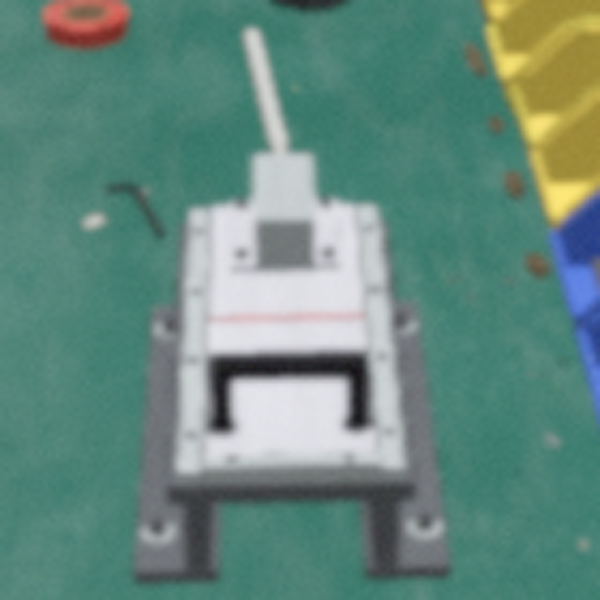

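```bash
python3 - <<'E'
from h import *
A=lambda x,y,z:hit('scene',120+(x+.5)/3.3333-.5,165+(y+.5)/3.3333-.5,z).round(1)
B=lambda x,y,z:hit('side',220+(x+.5)/4.2857-.5,165+(y+.5)/4.2857-.5,z).round(1)
print('tube',A(47,501,6),A(280,351,6),np.linalg.norm(A(47,501,6)-A(280,351,6)))
print('tubeB',B(252,32,6))
print('line A',A(577,91,78),A(642,139,78),'B',B(208,319,78),B(363,315,78))
print('bore A',A(488,158,96))
print('block top nose A',A(475,128,114),A(507,143,114),'B',B(254,154,114),B(316,154,114))
print('rail outer A',A(455,140,79),A(535,205,79),'B',B(190,208,79),B(379,205,79))
print('handle A',A(670,13,123),A(735,52,123),'B',B(215,360,123),B(366,360,123))
print('riser base corner A', A(560,291,0))
print('hex A',A(460,350,2),A(405,410,2),A(422,423,2))
E
```

```text
tube [494.3 421.7   6. ] [508.2 224.3   6. ] 197.88878189528577
tubeB [497.7 431.7   6. ]
line A [ 539.1 -110.3   78. ] [ 453.6 -107.8   78. ] B [ 453.9 -105.7   78. ] [ 543.4 -107.3   78. ]
bore A [501.1  20.   96. ]
block top nose A [520.4  17.6 114. ] [488.9   9.8 114. ] B [486.   25.1 114. ] [524.5  22.5 114. ]
rail outer A [553.4  14.4  79. ] [447.8  15.3  79. ] B [444.9  21.   79. ] [563.9  16.9  79. ]
handle A [ 527.8 -210.1  123. ] [ 449.2 -210.6  123. ] B [ 456.8 -214.   123. ] [ 535.3 -219.   123. ]
riser base corner A [420.5  11.4   0. ]
hex A [421.4 114.5   2. ] [401.  182.2   2. ] [383.  179.7   2. ]
```

```bash
python3 - <<'E'
from h import *
o=get_obs();M=R.from_euler('xyz',o['tcp_rot']).as_matrix();print(M.round(3).tolist())
t=lambda v:np.degrees(np.arctan2(v[1],v[0])).round(1)
print('tool y heading',t(M[:,1]),'jaw heading',t(M[:,2]),'time',o['time'])
E
```

```text
[[-0.0, 0.937, 0.349], [0.001, 0.349, -0.937], [-1.0, 0.0, -0.001]]
tool y heading 20.4 jaw heading -69.6 time 0.15
```

Request:
carry_out(
  rows=[
    [30,30,0,5],
    [60,60,0,10],
    [90,90,0,15],
    [120,118,0,20],
    [150,147,0,25],
    [180,176,0,30],
    [210,206,0,35],
    [240,235,0,40],
    [260,265,0,45],
    [275,300,0,50],
    [285,335,0,55],
    [295,370,0,60],
    [300,405,0,65],
    [305,440,0,70],
    [310,475,0,73.6],
    [315,510,0,73.6],
    [318,545,0,73.6],
    [318,580,0,73.6],
    [318,615,0,73.6],
    [318,650,0,73.6],
  ],
  hand=60,
)

```text
time: 1.82
tool_pos: [500.9, 160.1, 226.0]
tcp_rot: [3.116, 1.569, -3.097]
contact_force: [0.2, -0.2, 0.4]
grip_width: 59.6
```

Request:
carry_out(
  rows=[
    [0,35,-10,0],
    [0,70,-20,0],
    [0,105,-30,0],
    [0,140,-40,0],
    [0,165,-40,0],
    [0,165,-40,0],
    [0,165,-40,0],
  ],
)

```text
time: 2.4
tool_pos: [500.3, 326.0, 185.2]
tcp_rot: [-2.917, 1.568, -2.843]
contact_force: [0.2, -0.4, -1.3]
grip_width: 59.9
```

```bash
python3 - <<'E'
from h import *
o=get_obs();M=R.from_euler('xyz',o['tcp_rot']).as_matrix()
print(o['time'],o['tool_pos'],np.degrees(np.arctan2(M[1,1],M[0,1])))
w=capture('wrist');save(cv2.resize(w,(800,600)),'w1')
E
```

```text
2.4 [500.30066991 326.04105076 185.18862302] 94.19117068653517
```

View pics/w1.png

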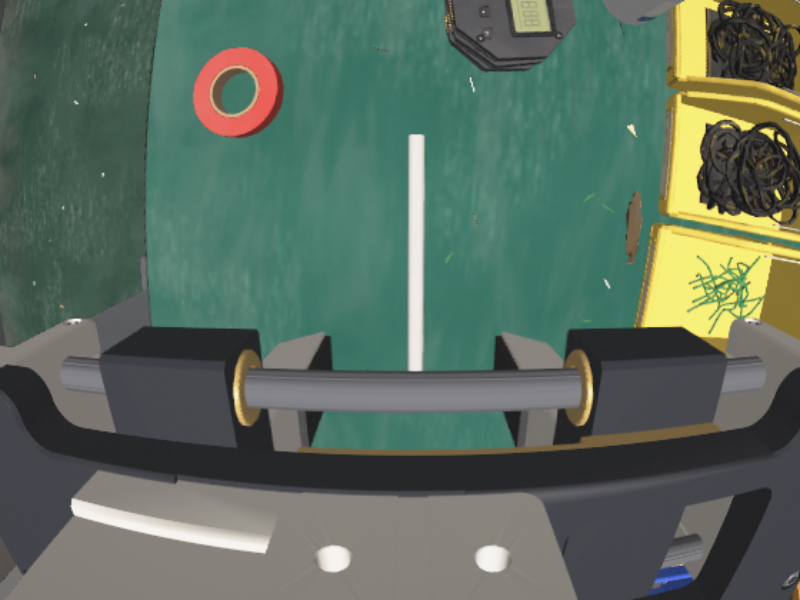

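The wrist view shows the tube upright between the fingers. Its outer end is at about (416,136), and it passes under the gripper bar at (415.5,365).

```bash
python3 - <<'E'
from h import *
o=get_obs()
for p in ((416.5,136),(416.5,200),(416,300),(415.5,365)): print(hit('wrist',p[0]*.7-.15,p[1]*.7-.15,8,o).round(1))
print(o['time'],hit('wrist',370*.7,300*.7,150,o))
E
```

```text
[496.5 418.4   8. ]
[499.8 372.3   8. ]
[504.8 298.2   8. ]
[508.3 245.5   8. ]
2.45 [481.63880829 335.56786451 150.        ]
```

Request:
carry_out(
  rows=[
    [1,-2,-30,0],
    [2,-4,-60,0],
    [3,-6,-90,0],
    [3,-6,-115,0],
    [3,-6,-140,0],
    [3,-6,-160,0],
    [3,-6,-172,0],
    [3,-6,-178,0],
    [3,-6,-181,0],
    [3,-6,-182,0],
    [3,-6,-182,0],
    [3,-6,-182,0],
  ],
)

```text
time: 3.45
tool_pos: [504.3, 319.2, 4.7]
tcp_rot: [3.138, 1.57, -3.074]
contact_force: [0.1, -0.2, 0.4]
grip_width: 60.1
```

Request:
carry_out(
  rows=[
    [0,0,0,0],
    [0,0,0,0],
    [0,0,0,0],
    [0,0,0,0],
    [0,0,0,0],
    [0,0,0,0],
    [0,0,0,0],
    [0,0,0,0],
  ],
  hand=4,
)

```text
time: 4.12
tool_pos: [504.1, 319.2, 4.7]
tcp_rot: [-2.969, 1.57, -2.897]
contact_force: [0.7, 0.2, -0.6]
grip_width: 11.3
```

Request:
carry_out(
  rows=[
    [0,0,0,0],
    [0,0,0,0],
    [0,0,-2,0],
    [0,0,-3.5,0],
    [0,0,-3.5,0],
    [0,0,-3.5,0],
  ],
  hand=35,
)

```text
time: 4.62
tool_pos: [504.1, 319.1, 0.9]
tcp_rot: [-2.951, 1.57, -2.88]
contact_force: [-1.0, 0.6, 1.2]
grip_width: 35.5
```

Request:
carry_out(
  rows=[
    [0,0,0,0],
    [0,0,0,0],
    [0,0,0,0],
    [0,0,0,0],
    [0,0,0,0],
    [0,0,0,0],
  ],
  hand=4,
)

```text
time: 5.12
tool_pos: [504.1, 319.1, 1.0]
tcp_rot: [-2.93, 1.57, -2.859]
contact_force: [-0.1, 0.2, -0.1]
grip_width: 11.6
```

Request:
carry_out(
  rows=[
    [0,0,10,0],
    [0,0,30,0],
    [0,0,60,0],
    [0,0,90,0],
    [0,-20,90,-1],
    [0,-50,90,-2],
    [0,-80,90,-3],
    [0,-110,90,-4],
    [0,-135,90,-5.5],
    [0,-145,90,-5.5],
    [0,-145,90,-5.5],
    [0,-145,90,-5.5],
    [0,-145,90,-5.5],
  ],
)

```text
time: 6.2
tool_pos: [504.2, 175.3, 91.3]
tcp_rot: [2.655, 1.57, 2.632]
contact_force: [-0.4, 0.5, -1.6]
grip_width: 11.5
```

```bash
python3 - <<'E'
from h import *
o=get_obs();M=R.from_euler('xyz',o['tcp_rot']).as_matrix()
print(o['time'],o['tool_pos'],np.degrees(np.arctan2(M[1,1],M[0,1])),o['grip_width'])
w=capture('wrist');s=capture('scene');d=capture('side')
S=cv2.resize(s[160:280,190:350],(800,600),interpolation=cv2.INTER_CUBIC)
D=cv2.resize(d[150:270,240:340],(500,600),interpolation=cv2.INTER_CUBIC)
W=cv2.resize(w,(400,300))
save(S,'s2');save(w,'w2')
save(D,'d2')
E
```

```text
6.2 [504.23942516 175.25065059  91.26354662] 88.65912639354634 11.515561145231313
```

View pics/s2.png

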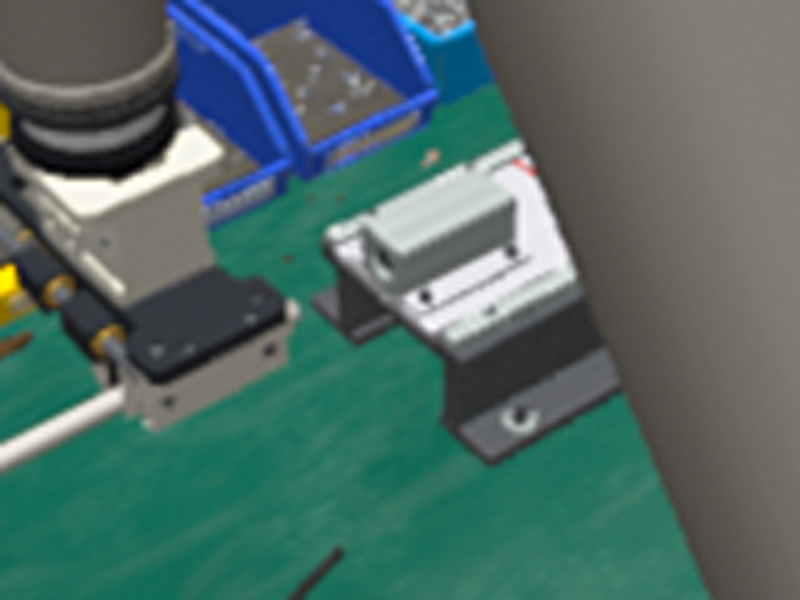

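View pics/d2.png

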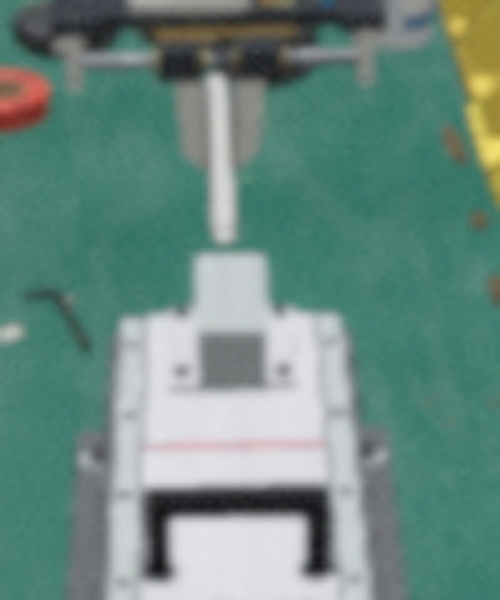

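```bash
python3 - <<'E'
from h import *
D=lambda x,y,z:hit('side',240+(x+.5)/5-.5,150+(y+.5)/5-.5,z).round(1)
B=lambda x,y,z:hit('side',220+(x+.5)/4.2857-.5,165+(y+.5)/4.2857-.5,z).round(1)
a=(D(193,255,114)+D(268,252,114))/2;b=(D(200,333,114)+D(263,331,114))/2
print('widths',D(193,255,114),D(268,252,114),D(200,333,114),D(263,331,114))
print('block nose',a,'rear',b,np.degrees(np.arctan2(a[1]-b[1],a[0]-b[0])))
p,q=D(224,238,96),D(217,90,96);print('tube',p,q,np.degrees(np.arctan2(q[1]-p[1],q[0]-p[0])))
for s in (((190,208),(176,470)),((379,205),(409,470)),((210,208),(203,455)),((362,205),(376,455))):
    u,v=B(*s[0],79),B(*s[1],79);print('rail',u,v,np.degrees(np.arctan2(*(u-v)[1::-1])))
u=(D(146,448,78)+D(325,443,78))/2;print('line',u)
S=lambda x,y,z:hit('scene',190+(x+.5)/5-.5,160+(y+.5)/5-.5,z).round(1)
print('scene block edges',S(364,234,114),S(403,256,114),S(516,200,114),S(475,173,114),'mouth',S(383,262,96))
E
```

```text
widths [484.1  24.9 114. ] [524.3  25.6 114. ] [484.7 -57.5 114. ] [516.5 -57.6 114. ]
block nose [504.2   25.25 114.  ] rear [500.6  -57.55 114.  ] 87.51044707800087
tube [503.   76.5  96. ] [507.8 272.8  96. ] 88.59926159855954
rail [444.9  21.   79. ] [ 434.8 -248.7   79. ] 87.85533156153363
rail [563.9  16.9  79. ] [ 554.8 -256.1   79. ] 88.09084756700362
rail [457.5  20.2  79. ] [ 448.9 -236.7   79. ] 88.08267900499453
rail [553.2  17.6  79. ] [ 539.  -242.3   79. ] 86.87267430920046
line [ 499.8 -107.1   78. ]
scene block edges [508.8  25.9 114. ] [481.2  21.5 114. ] [478.3 -55.5 114. ] [511.  -54.1 114. ] mouth [501.   19.6  96. ]
```

Request:
carry_out(
  rows=[
    [2,0,0,-0.6],
    [4,0,0,-0.6],
    [4,-10,0,-0.6],
    [3.5,-20,0,-0.6],
    [3,-30,0,-0.6],
    [2.5,-40,0,-0.6],
    [2.5,-43,0,-0.6],
    [2.5,-43,0,-0.6],
    [2.5,-43,0,-0.6],
  ],
)

```text
time: 7.1
tool_pos: [506.6, 131.9, 91.1]
tcp_rot: [2.979, 1.57, 2.945]
contact_force: [-0.3, -1.3, -1.4]
grip_width: 11.7
```

```bash
python3 - <<'E'
from h import *
o=get_obs();M=R.from_euler('xyz',o['tcp_rot']).as_matrix()
print(o['time'],o['tool_pos'],np.degrees(np.arctan2(M[1,1],M[0,1])),o['grip_width'])
s=np.mean([capture('scene').astype(float) for i in range(3)],0).astype(np.uint8);d=np.mean([capture('side').astype(float) for i in range(3)],0).astype(np.uint8)
S=cv2.resize(s[190:225,235:275],(400,350),interpolation=cv2.INTER_CUBIC)
D=cv2.resize(d[170:230,265:305],(400,600),interpolation=cv2.INTER_CUBIC)
C=np.zeros((600,800,3),np.uint8);C[:350,:400]=S;C[:,400:]=D
save(C,'c3')
E
```

```text
7.1 [506.57845581 131.89705201  91.05557404] 88.03754592343284 11.666634285200447
```

View pics/c3.png

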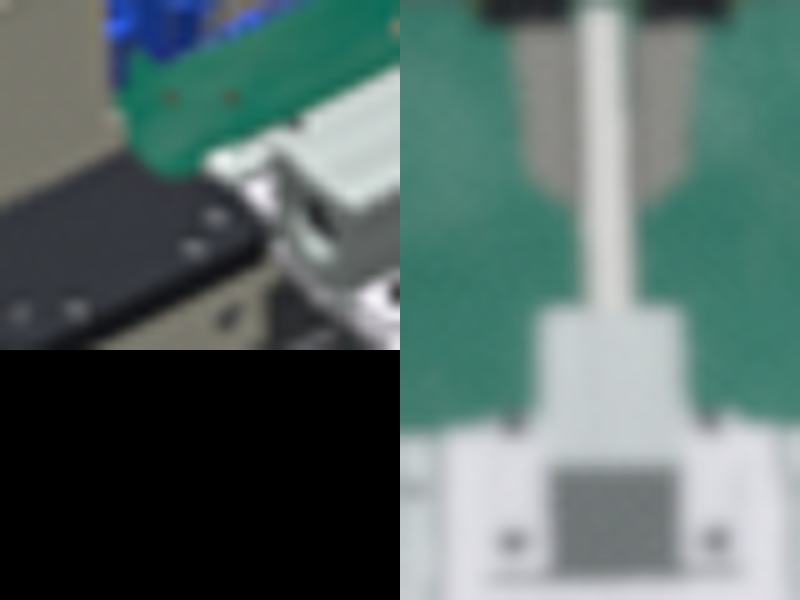

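```bash
python3 - <<'E'
from h import *
D=lambda x,y,z:hit('side',265+(x-400+.5)/10-.5,170+(y+.5)/10-.5,z).round(1)
h=lambda p,q:np.degrees(np.arctan2(*(q-p)[1::-1])).round(2)
p,q=D(609,300,96),D(605,30,96);print('tube',p,q,h(p,q))
a,b=D(611,308,114),D(616.5,465,114);print('block',a,b,h(b,a))
for w in ((537,308),(685,308),(552,465),(681,465)):print(D(*w,114))
E
```

```text
tube [505.2  62.6  96. ] [512.5 236.2  96. ] 87.59
block [504.1  25.  114. ] [501.3 -57.8 114. ] 88.06
[484.3  26.3 114. ]
[523.8  23.7 114. ]
[485.1 -56.7 114. ]
[517.6 -58.9 114. ]
```

The side view shows the tube (centre column 609) lined up with the holder's nose (611). The headings agree to about 0.5°, so I'll insert in stages and watch the force.

Request:
carry_out(
  rows=[
    [0.5,-3,0,0],
    [0.3,-6,0,0],
    [0.2,-9,0,0],
    [0,-12,0,0],
    [-0.1,-15,0,0],
    [-0.2,-18,0,0],
    [-0.3,-21,0,0],
    [-0.4,-24,0,0],
    [-0.4,-24,0,0],
  ],
)

```text
time: 8.15
tool_pos: [506.0, 108.0, 90.9]
tcp_rot: [-3.019, 1.57, -3.052]
contact_force: [-0.5, -0.2, -2.1]
grip_width: 11.4
```

Request:
carry_out(
  rows=[
    [-0.1,-3,0,0],
    [-0.2,-6,0,0],
    [-0.3,-9,0,0],
    [-0.4,-12,0,0],
    [-0.5,-15,0,0],
    [-0.6,-18,0,0],
    [-0.7,-21,0,0],
    [-0.8,-24,0,0],
    [-0.9,-27,0,0],
    [-1.0,-30,0,0],
    [-1.0,-30,0,0],
  ],
)

```text
time: 9.07
tool_pos: [505.1, 77.5, 90.9]
tcp_rot: [-2.909, 1.57, -2.942]
contact_force: [0.1, -0.1, -1.4]
grip_width: 11.5
```

Request:
carry_out(
  rows=[
    [-0.1,-3,0,0],
    [-0.2,-6,0,0],
    [-0.3,-9,0,0],
    [-0.4,-12,0,0],
    [-0.5,-15,0,0],
    [-0.6,-18,0,0],
    [-0.7,-21,0,0],
    [-0.8,-24,0,0],
    [-0.8,-25,0,0],
    [-0.8,-25,0,0],
  ],
)

```text
time: 9.9
tool_pos: [504.3, 52.2, 90.9]
tcp_rot: [-2.896, 1.57, -2.93]
contact_force: [0.3, 0.6, -2.5]
grip_width: 11.9
```

Request:
carry_out(
  rows=[
    [0,-1,0,0],
    [0,-2,0,0],
    [-0.1,-3,0,0],
    [-0.1,-4,0,0],
    [-0.2,-5,0,0],
    [-0.2,-6,0,0],
    [-0.2,-6,0,0],
  ],
)

```text
time: 10.48
tool_pos: [504.1, 46.1, 90.9]
tcp_rot: [-2.858, 1.57, -2.892]
contact_force: [0.6, -0.0, -0.4]
grip_width: 11.9
```

Request:
carry_out(
  rows=[
    [0,-1,0,0],
    [0,-2,0,0],
    [-0.1,-3,0,0],
    [-0.1,-4,0,0],
    [-0.1,-4,0,0],
    [-0.1,-4,0,0],
  ],
)

```text
time: 10.98
tool_pos: [504.0, 42.0, 90.9]
tcp_rot: [-2.855, 1.57, -2.89]
contact_force: [0.1, 0.8, -1.1]
grip_width: 11.4
```

```bash
cat >> h.py <<'E'
def redline(im,c0=272,c1=300,r0=230,r1=250):
    a=im[r0:r1,c0:c1].astype(float);w=np.clip(a[...,0]-a[...,1:].mean(2)-18,0,None).sum(1)
    return r0+(w*np.arange(len(w))).sum()/w.sum(), w.sum()
def nose(im): # row of block top rear/front shading edges near col 286
    a=im[150:270,282:292].mean((1,2));return np.round(a)
E
python3 - <<'E'
from h import *
o=get_obs();a=cv2.imread('pics/side.png')[...,::-1]
b=capture('side');w=capture('wrist');save(w,'w3')
for i in (a,b):
    r,s=redline(i);print(r,s,hit('side',286,r,78).round(1))
D=cv2.resize(b[170:260,255:315],(400,600),interpolation=cv2.INTER_CUBIC)
C=np.zeros((600,800,3),np.uint8);C[:,:400]=D;C[:300,400:]=cv2.resize(w,(400,300))
save(C,'c4')
E
```

```text
238.63541666666666 48.0 [ 498.  -106.7   78. ]
238.68354430379748 39.5 [ 498.  -106.9   78. ]
```

View pics/c4.png

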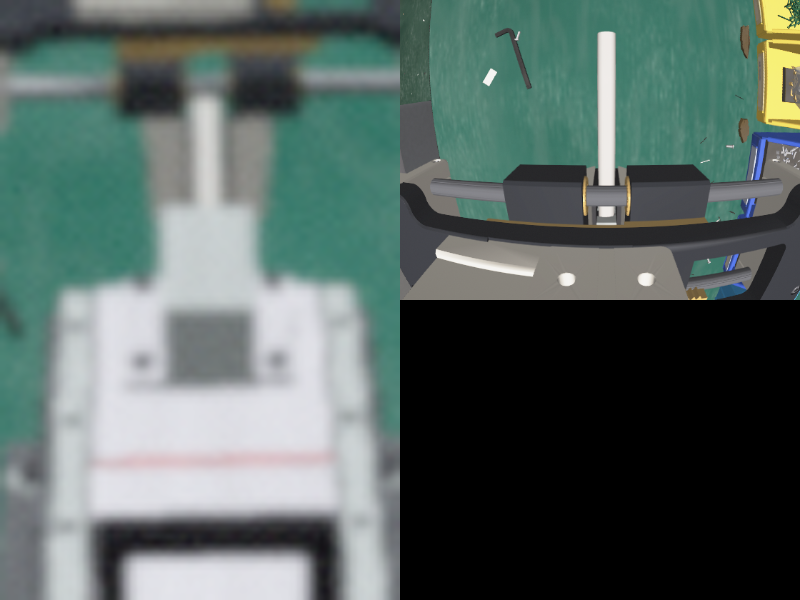

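```bash
python3 - <<'E'
from h import *
o=get_obs();print(hit('wrist',289.8,44.3,96,o),hit('wrist',289.8,45,102,o))
w=cv2.imread('pics/w3.png');print(w[36:52,286:294].mean((1,2)).round())
E
```

```text
[508.43171033 144.56151568  96.        ] [508.35676435 142.7540741  102.        ]
[ 96.  96.  96.  96.  96.  96.  96. 110. 217. 236. 235. 236. 236. 235.
 236. 236.]
```

Request:
carry_out(
  rows=[
    [0,-1,0,0],
    [-0.1,-2,0,0],
    [-0.1,-3,0,0],
    [-0.1,-4,0,0],
    [-0.1,-4,0,0],
  ],
)

```text
time: 11.5
tool_pos: [503.8, 38.1, 90.9]
tcp_rot: [-3.093, 1.57, -3.127]
contact_force: [-0.3, 4.6, -1.3]
grip_width: 11.7
```

```bash
python3 - <<'E'
from h import *
o=get_obs();w=capture('wrist');b=capture('side')
print(o['tool_pos'],o['contact_force'],w[36:52,286:294].mean((1,2)).round(),redline(b))
E
```

```text
[503.83870497  38.1447819   90.91984574] [-0.30684671  4.58480435 -1.33995677] [ 96.  96.  97.  97.  97.  97.  97. 112. 220. 236. 236. 236. 236. 236.
 236. 236.] (np.float64(239.20731707317074), np.float64(41.0))
```

Request:
carry_out(
  rows=[
    [0,-1,0,0],
    [-0.1,-2,0,0],
    [-0.1,-3,0,0],
    [-0.1,-4,0,0],
    [-0.1,-4,0,0],
  ],
)

```text
time: 12.02
tool_pos: [503.7, 37.6, 91.0]
tcp_rot: [1.76, 1.565, 1.725]
contact_force: [1.1, 21.5, 0.1]
grip_width: 11.5
```

```bash
python3 - <<'E'
from h import *
o=get_obs();w=capture('wrist');b=capture('side')
print(o['tool_pos'],o['contact_force'],w[36:52,286:294].mean((1,2)).round(),redline(b))
E
```

```text
[503.71258306  37.5881386   91.00637269] [ 1.08911738 21.53581808  0.07175463] [ 96.  96.  96.  96.  96.  96.  96. 118. 230. 235. 235. 236. 236. 236.
 236. 236.] (np.float64(239.40196078431373), np.float64(51.0))
```

Request:
carry_out(
  rows=[
    [0,2,0,0],
    [0,3,0,0],
    [0,3,0,0],
  ],
)

```text
time: 12.37
tool_pos: [503.7, 40.1, 91.0]
tcp_rot: [1.816, 1.566, 1.782]
contact_force: [-0.5, -0.2, -1.2]
grip_width: 11.9
```

Request:
carry_out(
  rows=[
    [0,0,0,0],
    [0,0,0,0],
    [0,0,0,0],
    [0,0,0,0],
    [0,0,0,0],
    [0,0,0,0],
    [0,0,20,0],
    [0,0,50,0],
    [0,0,85,0],
    [0,0,110,0],
    [0,0,110,0],
  ],
  hand=40,
)

```text
time: 13.28
tool_pos: [506.5, 39.9, 206.4]
tcp_rot: [0.403, 1.561, 0.369]
contact_force: [1.8, -0.1, 0.9]
grip_width: 39.8
```

```bash
python3 - <<'E'
from h import *
o=get_obs();w=capture('wrist');b=capture('side');save(w,'w5')
print(o['time'],o['tool_pos'],o['contact_force'],redline(b))
D=cv2.resize(b[165:285,250:325],(375,600),interpolation=cv2.INTER_CUBIC)
C=np.zeros((600,800,3),np.uint8);C[:,:375]=D;C[:300,400:]=cv2.resize(w,(400,300))
save(C,'c5')
E
```

```text
13.2833 [506.45535173  39.94170501 206.36904101] [ 1.84153072 -0.07112652  0.89344721] (np.float64(239.47), np.float64(50.0))
```

View pics/c5.png

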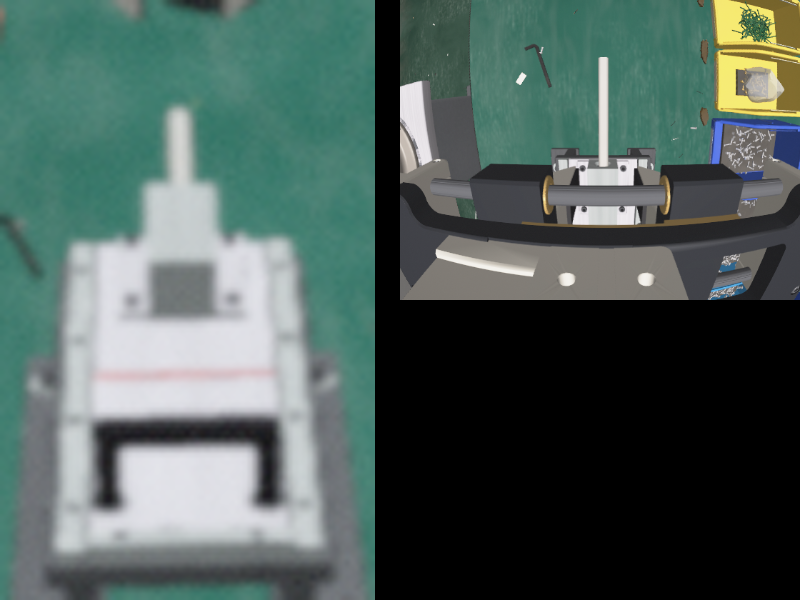

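```bash
python3 - <<'E'
from h import *
o=get_obs()
print('end',hit('wrist',284.2,79.8,100,o),'mouth',hit('wrist',284.2,231,98,o))
D=lambda x,y,z:hit('side',250+(x+.5)/5-.5,165+(y+.5)/5-.5,z).round(1)
print('handle far top',D(95,421,123),D(280,421,123),'near bottom',D(115,445,111),D(258,445,111),'tube end',D(178,107,100))
E
```

```text
end [504.4769301  140.17576976 100.        ] mouth [499.83618095  15.49282376  98.        ]
handle far top [ 454.2 -214.6  123. ] [ 536.5 -219.8  123. ] near bottom [ 462.8 -216.6  111. ] [ 526.7 -220.6  111. ] tube end [508.2 137.2 100. ]
```

Request:
carry_out(
  rows=[
    [-1,-15,0,-5],
    [-2,-30,0,-11],
    [-3,-45,0,-17],
    [-4,-65,0,-23],
    [-4,-85,0,-29],
    [-5,-105,0,-35],
    [-5,-125,0,-41],
    [-6,-145,0,-47],
    [-7,-165,0,-53],
    [-8,-185,0,-59],
    [-9,-205,0,-65],
    [-10,-225,0,-71],
    [-11,-240,0,-77],
    [-11,-250,0,-83],
    [-11.5,-259,0,-90],
    [-11.5,-259,0,-90],
    [-11.5,-259,0,-90],
  ],
  hand=80,
)

```text
time: 14.8
tool_pos: [491.8, -218.7, 200.2]
tcp_rot: [1.888, 1.569, 0.285]
contact_force: [-0.9, 1.3, 0.3]
grip_width: 79.8
```

```bash
python3 - <<'E'
from h import *
o=get_obs();M=R.from_euler('xyz',o['tcp_rot']).as_matrix()
print(o['time'],o['tool_pos'],np.degrees(np.arctan2(M[1,1],M[0,1])),M[2,:].round(3),o['joint_positions'].round(2))
w=capture('wrist');save(w,'w6')
E
```

```text
14.8 [ 491.84237603 -218.69963084  200.21543267] -1.811895966522052 [-1.     0.002 -0.001] [-0.56  0.39  1.53  0.    1.22  1.04]
```

View pics/w6.png

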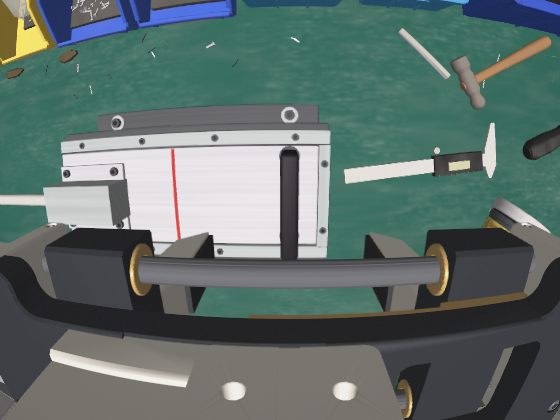

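The wrist view shows the handle bar at column 289, midway between the fingers. The red line is at columns 173–179 and the tube is in the holder at left.

```bash
python3 - <<'E'
from h import *
o=get_obs();print(hit('wrist',289.5,152,123,o),hit('wrist',289,250,123,o),hit('wrist',176,200,78,o))
E
```

```text
[ 537.64916115 -221.47262338  123.        ] [ 461.95165561 -218.74492485  123.        ] [ 494.59213179 -115.39480903   78.        ]
```

Request:
carry_out(
  rows=[
    [1,0,-20,0],
    [2,0,-40,0],
    [3,0,-60,0],
    [3,0,-75,0],
    [3,0,-90,0],
    [3,0,-98,0],
    [3,0,-102,0],
    [3,0,-102,0],
    [3,0,-102,0],
  ],
)

```text
time: 15.6
tool_pos: [495.3, -218.2, 99.0]
tcp_rot: [1.592, 1.568, -0.008]
contact_force: [-0.1, 0.4, -0.3]
grip_width: 80.1
```

Request:
carry_out(
  rows=[
    [0,-1.8,0,0],
    [0,-1.8,0,0],
    [0,-1.8,0,0],
    [0,-1.8,0,0],
    [0,-1.8,0,0],
    [0,-1.8,0,0],
    [0,-1.8,0,0],
    [0,-1.8,0,0],
    [0,-1.8,0,0],
    [0,-1.8,0,0],
  ],
  hand=6,
)

```text
time: 16.43
tool_pos: [495.3, -220.0, 99.0]
tcp_rot: [1.62, 1.568, 0.019]
contact_force: [-0.7, -0.6, -0.6]
grip_width: 17.8
```

Request:
carry_out(
  rows=[
    [0,-0.5,0,0],
    [0,-1,0,0],
    [-0.1,-2,0,0],
    [-0.1,-2,0,0],
  ],
)

```text
time: 16.77
tool_pos: [495.3, -218.9, 98.9]
tcp_rot: [2.786, 1.565, 1.185]
contact_force: [2.3, 13.0, 4.9]
grip_width: 14.0
```

Request:
carry_out(
  rows=[
    [0.1,3,0,0],
    [0.3,8,0,0],
    [0.5,14,0,0],
    [0.7,20,0,0],
    [0.9,26,0,0],
    [1.1,32,0,0],
    [1.3,38,0,0],
    [1.5,44,0,0],
    [1.7,50,0,0],
    [2.0,56,0,0],
    [2.2,62,0,0],
    [2.4,68,0,0],
    [2.6,74,0,0],
    [2.8,80,0,0],
    [3.0,85,0,0],
    [3.1,90,-0.3,0],
    [3.3,95,-0.3,0],
    [3.5,100,-0.3,0],
    [3.5,100,-0.3,0],
    [3.5,100,-0.3,0],
  ],
)

```text
time: 18.43
tool_pos: [499.1, -118.2, 98.9]
tcp_rot: [2.701, 1.564, 1.1]
contact_force: [2.5, -0.3, 2.4]
grip_width: 13.7
```

Request:
carry_out(
  rows=[
    [0.2,5,0,0],
    [0.3,10,-0.2,0],
    [0.5,15,-0.3,0],
    [0.7,20,-0.4,0],
    [0.8,24,-0.5,0],
    [0.9,27,-0.5,0],
    [1.0,29,-0.5,0],
    [1.0,29,-0.5,0],
    [1.0,29,-0.5,0],
    [1.0,29,-0.5,0],
  ],
)

```text
time: 19.27
tool_pos: [500.9, -90.1, 99.3]
tcp_rot: [2.289, 1.564, 0.689]
contact_force: [0.2, -5.9, 4.9]
grip_width: 13.5
```

```bash
python3 - <<'E'
from h import *
o=get_obs();M=R.from_euler('xyz',o['tcp_rot']).as_matrix()
print(o['time'],o['tool_pos'],o['contact_force'],o['grip_width'],M[2].round(4))
w=capture('wrist');save(w,'w7');s=capture('side');save(s,'d7')
A=cv2.resize(w[60:260,20:340],(640,400),interpolation=cv2.INTER_CUBIC)
D=cv2.resize(s[150:270,250:330],(400,600),interpolation=cv2.INTER_CUBIC)
C=np.zeros((600,800,3),np.uint8);C[:300,:400]=cv2.resize(w[90:270,0:240],(400,300),interpolation=cv2.INTER_CUBIC);C[:,400:]=D
save(C,'c7')
E
```

```text
19.2667 [500.88337117 -90.0930849   99.28055526] [ 0.1711389  -5.931044    4.92486039] 13.49892699194135 [-1.      0.0049 -0.0043]
```

View pics/c7.png

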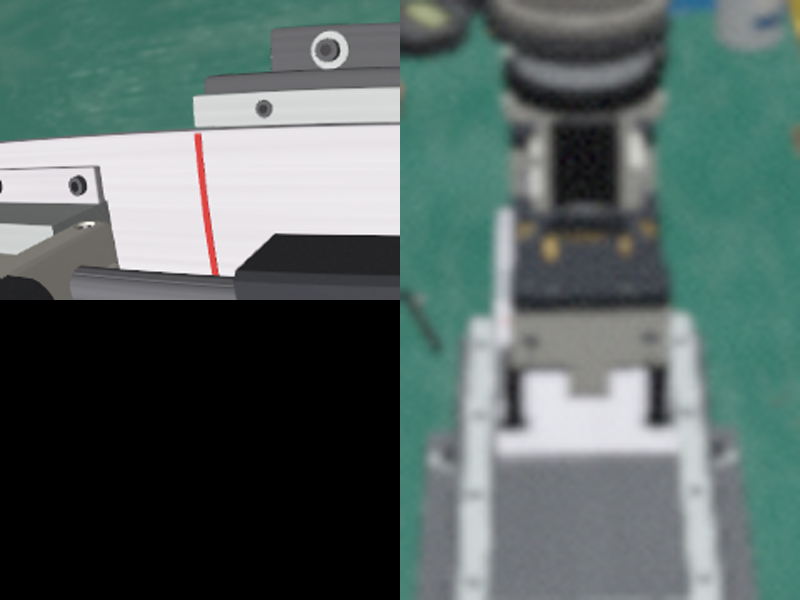

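```bash
python3 - <<'E'
from h import *
o=get_obs();f=lambda x,y,z:hit('wrist',(x+.5)*.6-.5,90+(y+.5)*.6-.5,z,o).round(1)
print('line',f(198.5,135,78),f(213.5,258,78),'rail end in',f(195,127,79),'out',f(194,96,79),'riser top far corner z70?',f(206,79,70),f(206,91,70))
E
```

```text
line [546.1  11.4  78. ] [498.1  12.9  78. ] rail end in [549.2  12.   79. ] out [560.6  11.2  79. ] riser top far corner z70? [566.2  10.4  70. ] [561.7  10.8  70. ]
```

Request:
carry_out(
  rows=[
    [0,1,-0.8,0],
    [0,1.8,-1,0],
    [0,1.8,-1,0],
    [0,1.8,-1,0],
    [0,1.8,-1,0],
    [0,1.8,-1,0],
  ],
)

```text
time: 19.87
tool_pos: [501.3, -89.7, 99.2]
tcp_rot: [1.886, 1.564, 0.286]
contact_force: [-1.7, -9.5, 7.7]
grip_width: 13.8
```

```bash
python3 - <<'E'
from h import *
o=get_obs();M=R.from_euler('xyz',o['tcp_rot']).as_matrix()
print(o['time'],o['tool_pos'],o['contact_force'],o['grip_width'],M[2].round(4),abs(o['dq']).max())
w=capture('wrist');save(cv2.resize(w[140:200,70:150],(800,600),interpolation=cv2.INTER_CUBIC),'c8')
E
```

```text
19.8667 [501.27204541 -89.67450358  99.19325592] [-1.74514776 -9.5013402   7.70443396] 13.812200344282235 [-1.      0.0063 -0.0021] 0.001079134727232426
```

```bash
python3 - <<'E'
from h import *
def cols(im):
    im=im.astype(float);red=im[...,0]-im[...,1:].mean(2)
    row=lambda r:(lambda w:(w*np.arange(100,140)).sum()/w.sum())(np.clip(red[r,100:140]-40,0,None))
    g=im[152:163,100:140].mean(2)  # bench(dark) to rail(light)
    return [round(row(r),2) for r in (172,180,190)], [int(100+np.argmax(np.diff(x))) for x in g]
o=get_obs();a=cv2.imread('pics/w7.png')[...,::-1];b=capture('wrist')
print(cols(a),cols(b))
c=cols(b);
for r,u in zip((172,180,190),c[0]):print(hit('wrist',u,r,78,o).round(1))
for r in (152,157,162):print(hit('wrist',c[1][r-152]+.5,r,79,o).round(1))
s=capture('scene');o2=get_obs();print(o2['tool_pos'],o2['contact_force'],o2['time'])
E
```

```text
([np.float64(118.43), np.float64(118.9), np.float64(120.03)], [115, 115, 115, 115, 115, 115, 115, 115, 116, 116, 116]) ([np.float64(117.73), np.float64(118.43), np.float64(119.57)], [115, 115, 115, 115, 115, 116, 116, 116, 116, 116, 116])
[545.8  12.7  78. ]
[540.8  12.8  78. ]
[534.5  12.9  78. ]
[558.2  12.3  79. ]
[555.1  11.9  79. ]
[552.1  12.2  79. ]
[501.28940455 -89.65099078  99.22792091] [-0.83487837 -9.08185013  6.5880422 ] 20.0167
```

```bash
python3 -c "
from h import *
print(close_job())
o=get_obs();print(o['time'],o['tool_pos'],o['contact_force'],o['grip_width'])"
```

```text
the job is handed in; nothing more can be done
None
the job is handed in; nothing more can be done
```

The tube is fully home, the plate is slid out to the line, and I handed in while still gripping the handle; the hand-in reports no verdict. The job took about 20 s of the 64 s allowed.

- **Tube:** I pushed it in with the plate still back on the riser until the plate met its stop, at 21.5 N. The wrist camera then showed about 124.7 mm standing out, against the 125 mm expected. I did not measure it again after the slide.
- **Red line:** I slid the plate about 129 mm outward from the stop. The last checks differ slightly but both are within the 4 mm allowed: the wrist camera puts the line about 0.3 mm outside the edge, and the distance travelled from the stop puts it about 0.8 mm inside.
- **Hold:** The gripper is closed on the 14 mm bar, with about 7 N bearing down on the plate and the arm at rest. The hand sits only about 0.3 mm higher than when I gripped the bar, so the plate should be flat, but I did not measure its tilt directly. About 9 N of sideways drag on the handle remained at the end.
- **Caliper and hex key:** I did not touch either. The caliper was in place in the wrist view before I gripped the handle, and the hex key in the wrist view after I released the tube. Neither position was measured at the end.

The last close-up could not be viewed because the picture limit was reached, so I checked the line's final position from the image with code instead.

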